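# Load the tablet feeder from a scoop and set it feeding

## Robot

A 6-joint arm with a two-finger parallel gripper is mounted at the origin on the work surface. World frame = base frame: x ahead of the robot, y to its left, z up, the work surface at z = 0. Lengths are in m, angles in rad, forces in N, time in s.
With the tool pointing down it reaches from about 0.35 to 0.975 m from the base axis. Payload 4.9 kg.
Tool frame: the origin (TCP) lies at the very end of the fingers, on their centre line; the grasp point (between the pads) lies 19 mm behind it; z points along the fingers, y is the direction in which the jaws open and shut (so a half turn about z gives the same grasp; the last joint's range is limited). The gripper opens to 85 mm and grips with 20 to 120 N. Pads are 22 mm wide; open, the fingers measure 114 mm over their backs; the gripper's body (76 mm by 85 mm) begins 54 mm behind the grasp point. The pads swing forward as they close: fully open they stand 13 mm farther back than shut.
Start: joints at [-1.283, 0.053, 1.613, -0, 1.476, -0.119], TCP at [0.247, -0.574, 0.231] pointing down, gripper open.
Joint ranges: [-3.01, 3.01], [-1.01, 2.22], [0.06, 2.58], [-1.02, 4.17], [0.09, 2.62], [-3.14, 3.14]. Speed limits (rad/s): [2.57, 2.57, 3.14, 3.14, 3.14, 3.14].

## Interface

Orientations are given as a rotation vector (axis times angle).
In Python, from station import ctrl gives the robot as it stands.
- The arm moves only by the tool step_arm, never from a script. Its argument "moves" is a list of rows, each a list of 5 numbers: the opening, from 0 (shut) to 1 (fully open), then the shift along the world's x, y, z in m, then the turn about the world's z in degrees. A call has 1 to 20 rows; each row shifts and turns the pose as measured when the row begins; what a row does not reach is not made up. A row lasts 1/8 s, in which the tool goes at most 62.5 mm and 10.7 degrees, less where a joint would pass 70% of its speed; a pose out of reach is approached as far as the arm can. A call is refused whole if a number of a shift passes 0.0625 or a number of a turn 10.7, either way. A call with a gripper value outside its range is refused whole. The fingers move at their own pace and stop on an object; "newtons" is the grip in N (left out, the last holds). Time passes only in rows, so rows that do not move let the fingers close. It gives the time, the measured TCP pose, the force and the opening at its end, in the units of the state.
- ctrl.get_obs(): the state, without advancing time (a new reading comes with each control period).
- ctrl.get_image(name): name is "scene" or "top"; returns a dict with "color" (480x640x3 uint8, red, green, blue), "camera_matrix" (3x3 intrinsics, pixels), "R" (3x3) and "t" (3): a world point X has camera coordinates R X + t. Camera axes: x right, y down, z forward; pixel columns grow to the right and rows downward; lengths in m; the calibration is good to about 2 mm. A picture is of the moment at which its call begins. There is no depth.
- ctrl.finish_job(): hands the job in, once; it reports no verdict.
Trained networks look in a picture, given as the dict that the camera call returned (one of the last four; its "shot" number tells which), for a name from the list of things; names that differ only in an ending like _2 or _b are one class to them, and where a whole thing is asked for, a point or a joint stands for the part that bears it (a point fixed in the world has none). Each returns a list of dicts, best first, with "p" (0 to 1); they miss things now and then, are a little off and sometimes report something else, mostly with a low value. They report only what shows in the picture. A call takes as long as a camera call.
- ctrl.spot_in(picture, query): "bbox" ([left, top, right, bottom] in pixels, round what is visible of it).
The state is a dict: "t": time; "q": joint angles; "dq": joint speeds; "effort": joint torques, N m; "tool_pos": TCP position; "tool_rot": TCP orientation; "contact_force": force on the tool from outside, world axes, zero at the start; "wrist_torque": the same for the moment, N m; "opening": finger opening in m.
Only numpy, scipy, OpenCV 4.12 (cv2) and the standard library are available. Lean on these libraries where they do the work, as an engineer would, in place of code of your own. Each camera call takes 0.05 s, during which the arm holds its last target.

## Task

Pick up the loaded scoop by its red handle, carry it level to the feeder on the counter and, over the white hopper with the blue rim, tip all five tablets in without spilling any or touching them with the gripper. Once the tablets are in, lay the empty scoop flat with its pan in the middle of the blue mat, and set the feeder going: pull its black dial up to unlock it, turn it clockwise from the red mark to the green mark and push it fully home again. Do not knock over or shove aside anything else on the counter.

Things in the scene. Friction and masses are not known exactly. Their poses are not given: they have to be found in the camera images.
- scoop: flat bench scoop: aluminium pan 100 long (x) x 86 wide (y) mm, floor 3 mm thick, side walls 16 and rear wall 20 mm high, front (+x) edge open; red handle behind. Origin: centre of the pan's underside; x points to the open edge, z up. About 120 g. Starts flat on the bench with five tablets lying in it; stands by itself, nothing under the handle
- scoop_grip (a point): centre of the scoop's handle, 115 mm behind (-x) and 45 mm above the scoop's origin, axes as the scoop's. The handle is a level bar along x, 110 long x 20 wide (y) x 18 high (z) mm, free below (36 mm to the bench), joined to the pan by a 20 mm wide upright 60 mm ahead of this point
- scoop_lip (a point): middle of the scoop's open front edge, 50 mm ahead of the scoop's origin, 3 mm above its underside, axes as the scoop's; tablets slide out over it when the scoop is tipped nose down by more than about 40 degrees
- tab1: white tablet, a disc 26 mm across and 13 mm thick, about 14 g, starting flat on the scoop's pan; origin at its centre
- tab2: white tablet, a disc 26 mm across and 13 mm thick, about 14 g, starting flat on the scoop's pan; origin at its centre
- tab3: white tablet, a disc 26 mm across and 13 mm thick, about 14 g, starting flat on the scoop's pan; origin at its centre
- tab4: white tablet, a disc 26 mm across and 13 mm thick, about 14 g, starting flat on the scoop's pan; origin at its centre
- tab5: white tablet, a disc 26 mm across and 13 mm thick, about 14 g, starting flat on the scoop's pan; origin at its centre
- feeder: tablet feeder, fixed on the bench, elsewhere and turned in each start. Origin: centre of its underside; base 130 (x) x 260 (y) x 40 mm high. Its +y half carries the hopper (outside 130 x 130 mm, rim trim to 142, rim 120 mm above the bench), its -y half a white control block 72 mm high with the dial. Two pipe stubs stick out 40 mm at the foot of the +x side
- hopper (a point): centre of the mouth of the feeder's open square hopper (white walls, blue rim), 120 mm above the bench, 65 mm to +y of the feeder's origin; axes as the feeder's. Mouth 120 x 120 mm inside, walls upright and 5 mm thick, 75 mm deep
- dial_grip (a point): on the dial's axis (75 mm to -y of the feeder's origin), at the height to pinch it, 104 mm above the bench with the dial home; a black upright bar 46 long x 14 thick x 36 mm high (its top 12 mm above this point) on a round flange 52 mm across whose top is 24 mm below this point. The bar lies along this point's x, white pointer line at the -x end; the frame turns and lifts with the dial
- dial_pull (a joint): how far the dial is pulled up, m: 0 home, 0.016 fully out. Friction about 3 N, no spring: it stays where it is left. A tooth locks the dial against turning unless it is pulled out by more than 0.010, and it goes home again only with the pointer within about 0.14 rad of the red or of the green mark
- dial_turn (a joint): angle of the dial, rad, growing clockwise seen from above: 0 pointer at the red (off) mark, 1.05 (60 degrees) pointer at the green (feed) mark; stops at -0.13 and 1.5
- mat_top (a point): centre of the top face of the flat blue mat, 160 (x) x 140 (y) x 4 mm, fixed on the bench
- flask: dark steel drinking flask with a blue cap, 72 mm across, 170 mm tall; a bystander that stands loose on the bench; origin at the centre of its underside
- tub: white jar, 74 mm across, 85 mm tall; a bystander that stands loose on the bench; origin at the centre of its underside
- drop1: small white reagent bottle, yellow cap, 32 mm across, 75 mm tall; a bystander that stands loose on the bench; origin at the centre of its underside
- drop2: small white reagent bottle, red cap, 32 mm across, 75 mm tall; a bystander that stands loose on the bench; origin at the centre of its underside
- cup: white plastic cup, 70 mm across the rim, 55 mm tall; a bystander that stands loose on the bench; origin at the centre of its underside
- soap: green soap bottle, 64 mm across, 150 mm tall; a bystander that stands loose on the bench; origin at the centre of its underside
- tub2: white jar, 84 mm across, 100 mm tall; a bystander that stands loose on the bench; origin at the centre of its underside

How it is judged:
By the outcome, as a careful person would: the job done as asked, in the order asked, and still so for the second after the job is handed in, with the robot touching nothing.
It also fails if it takes over 61 s, if anything falls off the work surface, if the arm or the gripper's body presses on something with over 40 N, if the wrist force passes 120 N, or if a joint passes its speed limit or range.

## Working session

There is one attempt and no reset: what is moved stays moved. The work goes in short steps, Python scripts to look and compute and a tool call to move; the robot and the scene stay as the last step left them, time stands still between calls to the robot, and variables do not carry over. Pictures are saved under pics/ and viewed, and the job is handed in when it is done.

Besides the shell and the picture viewer there is one more tool, called after "Call:" by a JSON object that holds its "api" and its "payload", one argument or row to a line. step_arm: Moves the arm, as the interface text tells. Its arguments: {"type":"object","properties":{"moves":{"type":"array","items":{"type":"array","items":{"type":"number"}}},"newtons":{"type":"number"}},"required":["moves"]}

```bash
ls; mkdir -p pics; cat > h.py <<'E'
import numpy as np, cv2
from station import ctrl
def grab(name,fn):
    im=ctrl.get_image(name); cv2.imwrite('pics/'+fn,cv2.cvtColor(im['color'],cv2.COLOR_RGB2BGR)); return im
def ray(im,u,v,z):
    K,R,t=map(np.array,(im['camera_matrix'],im['R'],im['t']))
    d=R.T@np.linalg.inv(K)@np.array([u,v,1.]); c=-R.T@t
    return c+d*(z-c[2])/d[2]
def proj(im,X):
    K,R,t=map(np.array,(im['camera_matrix'],im['R'],im['t']))
    p=K@(R@np.array(X)+t); return p[:2]/p[2]
E
python3 - <<'E'
from h import *
for n in('scene','top'):
    im=grab(n,n+'0.png'); print(n,np.round(-np.array(im['R']).T@np.array(im['t']),3), im['camera_matrix'])
    for q in ['scoop','scoop_grip','feeder','hopper','dial_grip','mat_top','flask','tub','drop1','cup','soap','tab1']:
        r=ctrl.spot_in(im,q); print(q,[(np.round(x['bbox']).astype(int).tolist(),round(x['p'],2)) for x in r[:5]])
o=ctrl.get_obs();print(o)
E
```

```text
pics
scene [ 1.465 -0.24   1.322] [[610.88115712   0.         323.03026769]
 [  0.         610.88115712 240.94748433]
 [  0.           0.           1.        ]]
scoop [([197, 232, 232, 311], 0.78)]
scoop_grip [([195, 228, 234, 313], 0.74)]
feeder [([264, 226, 382, 332], 0.94)]
hopper [([263, 227, 381, 333], 0.56)]
dial_grip [([284, 269, 304, 294], 0.9)]
mat_top [([407, 200, 480, 260], 0.94), ([220, 289, 230, 303], 0.55)]
flask [([345, 164, 373, 222], 0.67)]
tub [([254, 202, 277, 243], 0.87), ([129, 292, 172, 345], 0.83), ([201, 277, 211, 287], 0.64)]
drop1 [([231, 322, 245, 344], 0.65), ([443, 272, 455, 292], 0.57)]
cup [([304, 198, 330, 224], 0.85)]
soap []
tab1 [([210, 279, 222, 292], 0.64), ([204, 294, 214, 304], 0.64), ([219, 291, 226, 301], 0.62), ([199, 276, 211, 286], 0.47)]
top [0.469 0.006 1.487] [[618.86128682   0.         327.03612459]
 [  0.         618.86128682 229.80372161]
 [  0.           0.           1.        ]]
scoop [([427, 217, 468, 310], 0.83)]
scoop_grip [([428, 215, 464, 309], 0.62)]
feeder [([276, 159, 400, 242], 0.59)]
hopper [([275, 156, 396, 241], 0.72)]
d
[... 516 characters left out ...]
2, 248], 0.39), ([452, 224, 462, 238], 0.39)]
{'t': 1.3, 'q': array([-1.28299014e+00,  5.26812792e-02,  1.61289678e+00, -2.48904114e-05,
        1.47602417e+00, -1.18963598e-01]), 'dq': array([ 0.00042387,  0.0001977 ,  0.00018851,  0.00045751, -0.00242253,
        0.00053097]), 'effort': array([ 1.97265668e-03, -3.93679476e+01, -3.70451903e+01,  2.98513794e-05,
        6.52981362e-04,  1.81852766e-05]), 'tool_pos': array([ 0.24728575, -0.57397191,  0.23131712]), 'tool_rot': array([-3.07683165e+00, -6.34558610e-01,  4.00506238e-05]), 'contact_force': array([ 0.29011231, -1.07129823, -0.25718208]), 'wrist_torque': array([ 0.01859253, -0.0145437 , -0.00308005]), 'opening': 0.08551499704438134}
```

View pics/scene0.png

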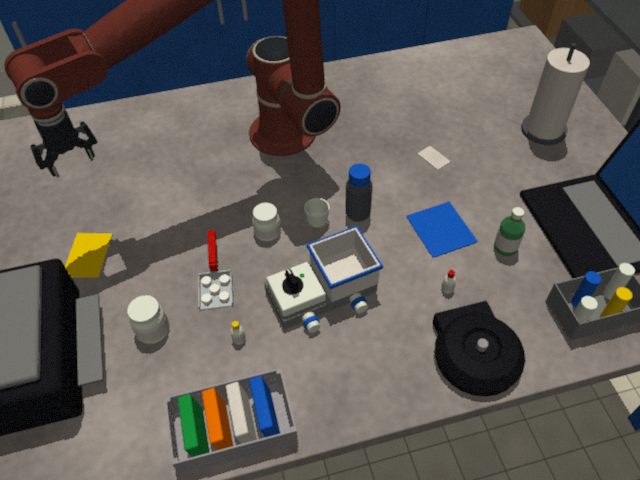

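View pics/top0.png

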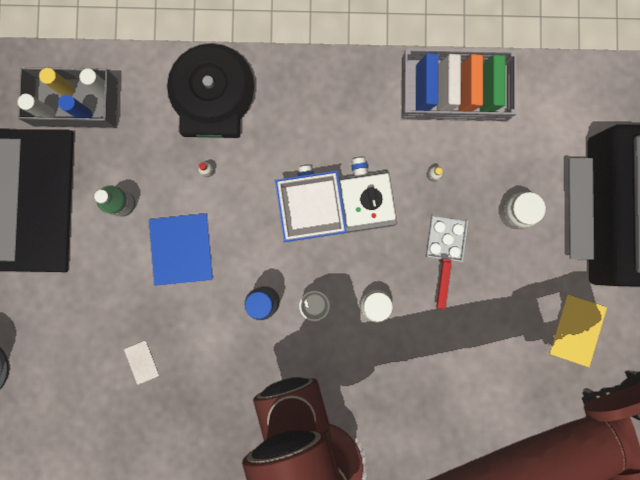

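```bash
python3 - <<'E'
import cv2
a=cv2.imread('pics/top0.png')
cv2.imwrite('pics/t_sc.png',cv2.resize(a[200:320,400:500],None,fx=5,fy=5,interpolation=cv2.INTER_CUBIC))
cv2.imwrite('pics/t_fd.png',cv2.resize(a[140:255,260:410],None,fx=5,fy=5,interpolation=cv2.INTER_CUBIC))
E
```

```text
(no output)
```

View pics/t_sc.png

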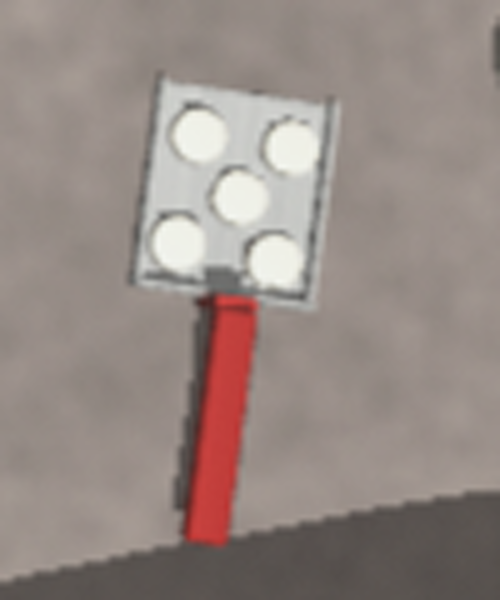

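View pics/t_fd.png

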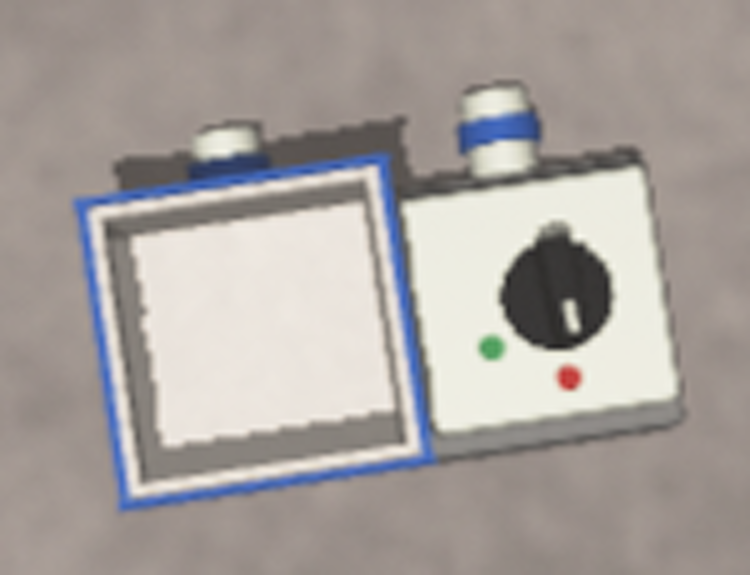

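```bash
cat >> h.py <<'E'
def quad(mask):
    n,l,s,c=cv2.connectedComponentsWithStats(mask.astype(np.uint8)); i=1+np.argmax(s[1:,4])
    cs=cv2.findContours((l==i).astype(np.uint8),cv2.RETR_EXTERNAL,cv2.CHAIN_APPROX_NONE)[0][0]
    return cv2.boxPoints(cv2.minAreaRect(cs)),s[i]
def redmask(im):
    h=cv2.cvtColor(im['color'],cv2.COLOR_RGB2HSV); return ((h[...,0]<8)|(h[...,0]>172))&(h[...,1]>170)&(h[...,2]>90)
def bluemask(im):
    h=cv2.cvtColor(im['color'],cv2.COLOR_RGB2HSV); return (abs(h[...,0].astype(int)-110)<12)&(h[...,1]>130)&(h[...,2]>70)
E
python3 - <<'E'
from h import *
im=ctrl.get_image('top'); sc=ctrl.get_image('scene')
def show(n,q,im,z):
    P=np.array([ray(im,u,v,z)[:2] for u,v in q]); e=P[1]-P[0],P[2]-P[1]
    print(n,'ctr',P.mean(0).round(4),'sides',[ (np.linalg.norm(x).round(4),np.degrees(np.arctan2(x[1],x[0])).round(1)) for x in e],P.round(3).tolist())
for nm,I,R in(('top',im,dict(h=(420,250,470,320),r=(265,150,350,250),m=(140,200,225,295))),('scene',sc,dict(h=(190,225,235,275),r=(300,225,390,300),m=(400,195,485,265)))):
    for k,mf,z in(('h',redmask,.054),('r',bluemask,.12),('m',bluemask,.004)):
        m=mf(I).copy(); b=R[k]; w=np.zeros_like(m); w[b[1]:b[3],b[0]:b[2]]=1
        q,s=quad(m&w); print(s); show(nm+k,q,I,z)
# manual pan corners (top rims of side walls z=.016.. rear .02)
for (u,v),z in (((159,78),.016),((337,102),.016),((132,283),.02),((316,307),.02)):
    print('pan',ray(im,400+u/5,200+v/5,z).round(4))
# dial: bar top z .116: rear end, pointer
print('dialctr flange',ray(im,260+556/5,140+295/5,.082).round(4),'pointer end',ray(im,260+574/5,140+330/5,.116).round(4),'rear',ray(im,260+553/5,140+228/5,.116).round(4))
print('green',ray(im,260+491/5,140+347/5,.072).round(4),'red',ray(im,260+569/5,140+378/5,.072).round(4))
for k,b,z in (('flask',(245,288,281,317),.17),('tub',(500,193,547,232),.0),('cup',(296,289,327,321),.055),('tubB',(359,290,395,323),.09)):
    print(k,ray(im,(b[0]+b[2])/2,(b[1]+b[3])/2,z).round(3))
E
```

```text
[437 262  13  47 333]
toph ctr [ 0.4361 -0.286 ] sides [(np.float64(0.1068), np.float64(-8.0)), (np.float64(0.0174), np.float64(-97.2))] [[0.384, -0.27], [0.49, -0.285], [0.488, -0.302], [0.382, -0.287]]
[275 171  70  57 183]
topr ctr [0.6147 0.0258] sides [(np.float64(0.1397), np.float64(-80.8)), (np.float64(0.1291), np.float64(-171.1))] [[0.667, 0.105], [0.689, -0.033], [0.562, -0.053], [0.54, 0.084]]
[ 149  214   63   71 3815]
topm ctr [0.5108 0.3353] sides [(np.float64(0.1391), np.float64(-83.4)), (np.float64(0.158), np.float64(-172.9))] [[0.581, 0.414], [0.597, 0.276], [0.44, 0.257], [0.425, 0.394]]
[208 230   9  36 271]
sceneh ctr [ 0.4455 -0.2865] sides [(np.float64(0.0201), np.float64(76.6)), (np.float64(0.1174), np.float64(-7.4))] [[0.385, -0.289], [0.39, -0.269], [0.506, -0.285], [0.501, -0.303]]
[307 225  76  64 391]
scener ctr [0.6116 0.0262] sides [(np.float64(0.1659), np.float64(100.9)), (np.float64(0.1527), np.float64(-0.6))] [[0.552, -0.057], [0.521, 0.106], [0.674, 0.104], [0.699, -0.049]]
[ 407  202   70   55 2218]
scenem ctr [0.5128 0.3365] sides [(np.float64(0.1538), np.float64(111.8)), (np.float64(0.1933), np.float64(3.3))] [[0.447, 0.257], [0.39, 0.4], [0.583, 0.411], [0.631, 0.277]]
pan [ 0.5994 -0.2647  0.016 ]
pan [ 0.5893 -0.3502  0.016 ]
pan [ 0.5012 -0.2516  0.02  ]
pan [ 0.4911 -0.3393  0.02  ]
dialctr flange [ 0.6293 -0.1136  0.082 ] pointer end [ 0.6099 -0.1189  0.116 ] rear [ 0.6555 -0.1091  0.116 ]
green [ 0.6059 -0.0848  0.072 ] red [ 0.5922 -0.1209  0.072 ]
flask [0.396 0.12  0.17 ]
tub [ 0.612 -0.49   0.   ]
cup [0.385 0.019 0.055]
tubB [ 0.386 -0.129  0.09 ]
```

Call:
{"api": "step_arm", "payload": {
  "moves": [
    [1,0.03,0.048,-0.015,-5],
    [1,0.03,0.048,-0.015,-5],
    [1,0.03,0.048,-0.015,-5],
    [1,0.03,0.048,-0.015,-5],
    [1,0.03,0.048,-0.015,-5],
    [1,0.026,0.048,-0.015,-5],
    [1,0,0,0,0]
  ]
}}

```text
t: 2.28
tool_pos: [0.4265, -0.2783, 0.1402]
tool_rot: [3.13, -0.214, 0.001]
contact_force: [-1.0, -0.4, 0.6]
opening: 0.0858
```

```bash
cat >> h.py <<'E'
from scipy.spatial.transform import Rotation as Ro
def st():
    o=ctrl.get_obs(); M=Ro.from_rotvec(o['tool_rot']).as_matrix()
    print('t',round(o['t'],2),'pos',np.round(o['tool_pos'],4),'jawdir',np.degrees(np.arctan2(M[1,1],M[0,1])).round(1),'z',M[:,2].round(3),'F',np.round(o['contact_force'],1),'T',np.round(o['wrist_torque'],2),'open',round(o['opening'],4),'q',np.round(o['q'],2)); return o
E
python3 - <<'E'
from h import *
st()
im=grab('top','top1.png'); sc=grab('scene','scene1.png')
P=np.array([ray(im,260+u/5-.4,140+v/5-.4,.12)[:2] for u,v in ((75,200),(385,155),(432,462),(122,510))])
print(P.round(4),P.mean(0)); 
for i in range(4):
    e=P[(i+1)%4]-P[i]; print(np.linalg.norm(e),np.degrees(np.arctan2(e[1],e[0])))
b=np.array([ray(im,260+u/5-.4,140+v/5-.4,.072)[:2] for u,v in((402,200),(645,163),(680,420),(437,437))]); print('block',b.round(4))
E
```

```text
t 2.27 pos [ 0.4265 -0.2783  0.1402] jawdir -97.8 z [ 0.    -0.005 -1.   ] F [-1.  -0.4  0.6] T [ 0.05 -0.01 -0.01] open 0.0858 q [-0.72 -0.16  1.97 -0.    1.32  0.99]
[[ 0.6647  0.1049]
 [ 0.6872 -0.0326]
 [ 0.5506 -0.0553]
 [ 0.5271  0.0814]] [0.60740344 0.02460285]
0.13933963071114047 -80.67398593691144
0.1385305890525391 -170.54081502380163
0.13869744454215338 99.73061689433386
0.13951299539862988 9.723406218431597
block [[ 0.6742 -0.042 ]
 [ 0.6933 -0.154 ]
 [ 0.5746 -0.1712]
 [ 0.565  -0.0596]]
```

Call:
{"api": "step_arm", "payload": {
  "moves": [
    [1,-0.003,-0.007,-0.03,0],
    [1,0,0,-0.04,0],
    [1,0,0,-0.03,0],
    [1,0,0,-0.014,0],
    [1,0,0,0,0]
  ]
}}

```text
t: 3.0
tool_pos: [0.4234, -0.2988, 0.0311]
tool_rot: [3.116, -0.23, 0.017]
contact_force: [-0.3, 0.5, 0.7]
opening: 0.0853
```

```bash
python3 - <<'E'
from h import *
st()
im=grab('top','top2.png'); sc=grab('scene','scene2.png')
a=cv2.imread('pics/top2.png')[190:330,390:490]; b=cv2.imread('pics/scene2.png')[200:320,160:280]
cv2.imwrite('pics/c2.png',np.hstack([cv2.resize(a,(400,560)),cv2.resize(b,(400,560))]))
E
```

```text
t 3.0 pos [ 0.4234 -0.2988  0.0311] jawdir -98.5 z [ 0.01  -0.017 -1.   ] F [-0.3  0.5  0.7] T [ 0.02 -0.    0.04] open 0.0853 q [-0.76  0.    2.02 -0.01  1.1   0.97]
```

View pics/c2.png

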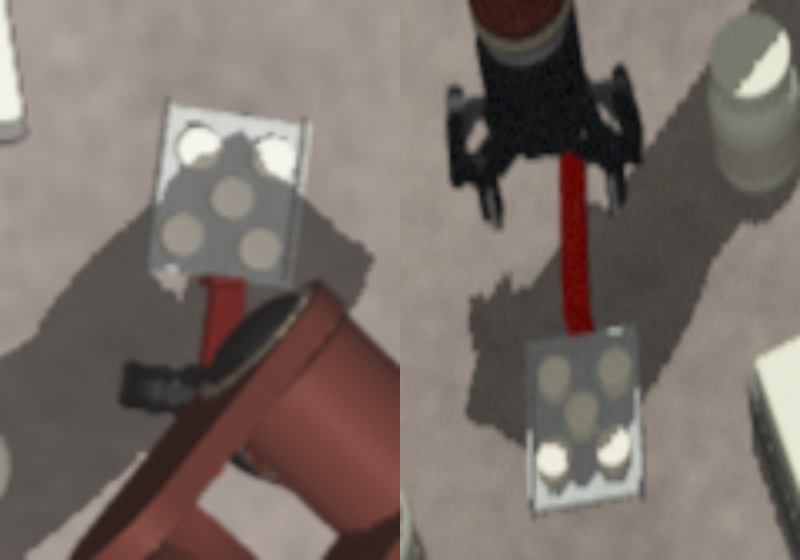

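Call:
{"api": "step_arm", "payload": {
  "moves": [
    [1,0,0.007,-0.002,0.5],
    [1,0,0.006,-0.003,0.5],
    [1,0,0,0,0],
    [1,0,0,0,0]
  ]
}}

```text
t: 3.6
tool_pos: [0.4264, -0.2867, 0.0308]
tool_rot: [3.113, -0.199, 0.028]
contact_force: [-0.4, 0.1, 1.0]
opening: 0.0854
```

```bash
python3 - <<'E'
from h import *
st()
E
```

```text
t 3.6 pos [ 0.4264 -0.2867  0.0308] jawdir -97.3 z [ 0.017 -0.023 -1.   ] F [-0.4  0.1  1. ] T [-0.04  0.04  0.03] open 0.0854 q [-0.73 -0.01  2.04 -0.01  1.09  0.97]
```

Call:
{"api": "step_arm", "payload": {
  "moves": [
    [1,-0.002,0,-0.005,0],
    [1,0,0,0,0],
    [0,0,0,0,0],
    [0,0,0,0,0],
    [0,0,0,0,0],
    [0,0,0,0,0],
    [0,0,0,0,0],
    [0,0,0,0,0]
  ],
  "newtons": 100
}}

```text
t: 4.6
tool_pos: [0.4243, -0.2866, 0.0258]
tool_rot: [3.114, -0.198, 0.028]
contact_force: [-0.7, -0.2, 1.2]
opening: 0.0184
```

```bash
python3 - <<'E'
from h import *
st()
E
```

```text
t 4.6 pos [ 0.4243 -0.2866  0.0258] jawdir -97.3 z [ 0.017 -0.022 -1.   ] F [-0.7 -0.2  1.2] T [0.26 0.05 0.04] open 0.0184 q [-0.74 -0.01  2.04 -0.01  1.08  0.96]
```

Call:
{"api": "step_arm", "payload": {
  "moves": [
    [0,0,0,0.008,0],
    [0,0,0,0.012,0],
    [0,0,0,0.012,0],
    [0,0,0,0,0]
  ]
}}

```text
t: 5.1
tool_pos: [0.4235, -0.2863, 0.0593]
tool_rot: [3.114, -0.198, 0.026]
contact_force: [0.9, -0.6, -1.8]
opening: 0.0184
```

```bash
cat >> h.py <<'E'
def pair(fn,bt,bs):
    im=grab('top','x.png'); sc=grab('scene','y.png')
    a=cv2.imread('pics/x.png')[bt[1]:bt[3],bt[0]:bt[2]]; b=cv2.imread('pics/y.png')[bs[1]:bs[3],bs[0]:bs[2]]
    f=lambda i:cv2.resize(i,(int(i.shape[1]*500/i.shape[0]),500),interpolation=cv2.INTER_CUBIC)
    o=np.hstack([f(a),f(b)]); 
    if o.shape[1]>800: o=cv2.resize(o,(800,500*800//o.shape[1]))
    cv2.imwrite('pics/'+fn,o); return im,sc
E
python3 - <<'E'
from h import *
st()
pair('c3.png',(390,190,490,330),(160,200,280,320))
E
```

```text
t 5.1 pos [ 0.4235 -0.2863  0.0593] jawdir -97.3 z [ 0.015 -0.022 -1.   ] F [ 0.9 -0.6 -1.8] T [ 0.02  0.15 -0.1 ] open 0.0184 q [-0.74 -0.06  2.03 -0.01  1.15  0.96]
```

View pics/c3.png

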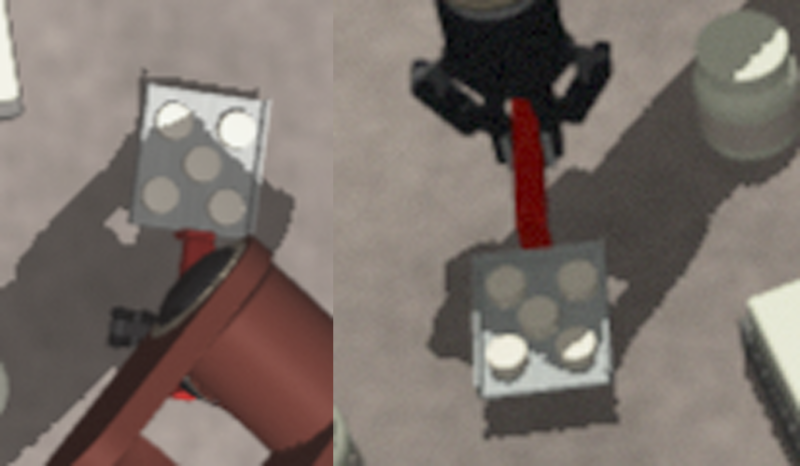

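Call:
{"api": "step_arm", "payload": {
  "moves": [
    [0,0,0,0.012,0],
    [0,0,0,0.02,0],
    [0,0,0,0.025,0],
    [0,0,0,0.025,0],
    [0,0,0,0.025,0],
    [0,0,0,0.02,0],
    [0,0,0,0.012,0],
    [0,0,0,0,0]
  ]
}}

```text
t: 6.2
tool_pos: [0.4211, -0.2842, 0.2026]
tool_rot: [3.117, -0.199, 0.019]
contact_force: [0.4, 0.5, -3.1]
opening: 0.0184
```

```bash
python3 - <<'E'
from h import *
st()
E
```

```text
t 6.2 pos [ 0.4211 -0.2842  0.2026] jawdir -97.3 z [ 0.011 -0.019 -1.   ] F [ 0.4  0.5 -3.1] T [0.05 0.23 0.02] open 0.0184 q [-0.74 -0.23  1.92 -0.01  1.42  0.96]
```

Call:
{"api": "step_arm", "payload": {
  "moves": [
    [0,0.002,0.01,0,0.6],
    [0,0.004,0.016,0,1.0],
    [0,0.005,0.022,0,1.3],
    [0,0.006,0.026,0,1.5],
    [0,0.006,0.026,0,1.5],
    [0,0.006,0.026,0,1.5],
    [0,0.006,0.026,0,1.5],
    [0,0.006,0.026,0,1.5],
    [0,0.006,0.026,0,1.5],
    [0,0.006,0.024,0,1.5],
    [0,0.005,0.02,0,1.3],
    [0,0.004,0.016,0,1.0],
    [0,0.002,0.01,0,0.5],
    [0,0,0,0,0]
  ]
}}

```text
t: 7.95
tool_pos: [0.4785, 0.0151, 0.1885]
tool_rot: [3.126, 0.285, -0.011]
contact_force: [-0.1, 0.3, -0.5]
opening: 0.0183
```

```bash
python3 - <<'E'
from h import *
st()
pair('c4.png',(260,120,410,300),(240,140,420,340))
E
```

```text
t 7.95 pos [0.4785 0.0151 0.1885] jawdir -79.6 z [-0.007 -0.003 -1.   ] F [-0.1  0.3 -0.5] T [-0.07  0.21 -0.03] open 0.0183 q [-0.12 -0.27  1.99 -0.    1.44  1.27]
```

View pics/c4.png

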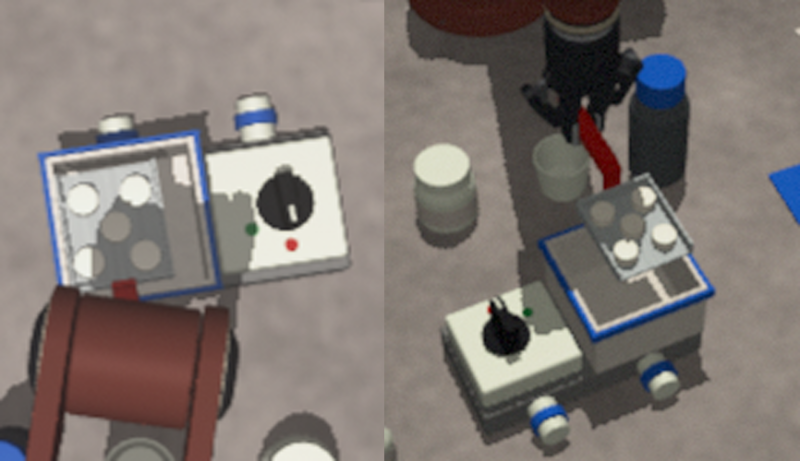

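Call:
{"api": "step_arm", "payload": {
  "moves": [
    [0,0.005,-0.004,0.002,-0.4],
    [0,0.006,-0.005,0.002,-0.5],
    [0,0.002,-0.001,0,0],
    [0,0,0,0,0]
  ],
  "newtons": 60
}}

```text
t: 8.55
tool_pos: [0.4928, 0.0017, 0.1932]
tool_rot: [3.128, 0.251, -0.01]
contact_force: [-0.1, 0.0, -2.2]
opening: 0.0186
```

```bash
python3 - <<'E'
from h import *
st()
pair('c5.png',(260,120,410,300),(240,140,420,340))
E
```

```text
t 8.55 pos [0.4928 0.0017 0.1932] jawdir -80.8 z [-0.006 -0.004 -1.   ] F [-0.1  0.  -2.2] T [-0.03  0.24  0.03] open 0.0186 q [-0.14 -0.24  1.95 -0.    1.44  1.27]
```

View pics/c5.png

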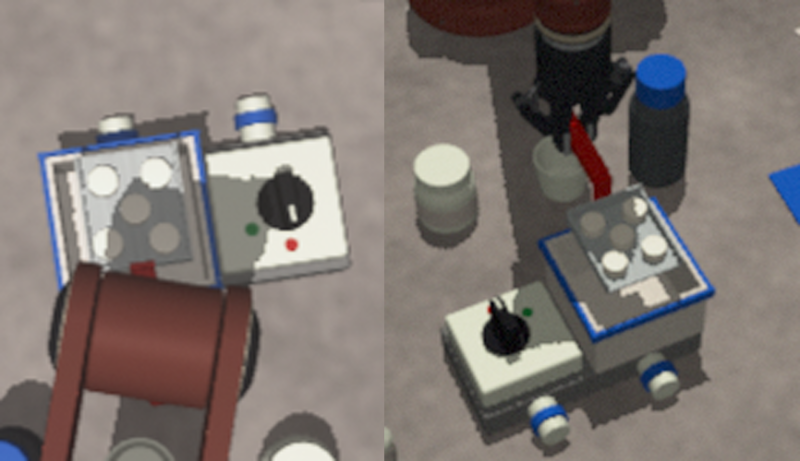

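Call:
{"api": "step_arm", "payload": {
  "moves": [
    [0,0,0.001,0,0],
    [0,0,0,0,0],
    [0,0,0,0,0]
  ],
  "newtons": 35
}}

```text
t: 9.02
tool_pos: [0.4923, 0.0033, 0.193]
tool_rot: [3.128, 0.252, -0.011]
contact_force: [0.6, 0.9, -1.9]
opening: 0.0186
```

Call:
{"api": "step_arm", "payload": {
  "moves": [
    [0,0,0,0,0],
    [0,0,0,0,0],
    [0,0,0,0,0]
  ],
  "newtons": 20
}}

```text
t: 9.4
tool_pos: [0.4922, 0.0034, 0.193]
tool_rot: [3.128, 0.253, -0.011]
contact_force: [-0.3, -0.3, -2.5]
opening: 0.0185
```

```bash
python3 - <<'E'
from h import *
st()
pair('c6.png',(260,120,410,300),(240,140,420,340))
E
```

```text
t 9.4 pos [0.4922 0.0034 0.193 ] jawdir -80.8 z [-0.006 -0.004 -1.   ] F [-0.3 -0.3 -2.5] T [ 0.01  0.21 -0.02] open 0.0185 q [-0.14 -0.24  1.95 -0.    1.44  1.27]
```

View pics/c6.png

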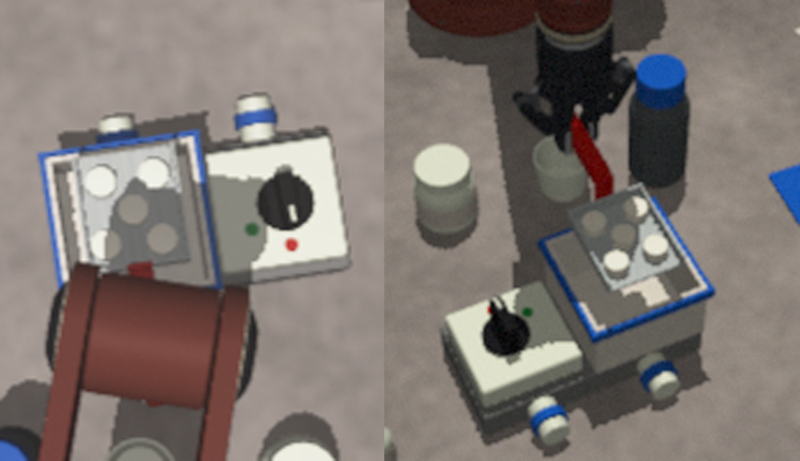

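```bash
python3 - <<'E'
import cv2
a=cv2.imread('pics/x.png')[155:255,265:365]
cv2.imwrite('pics/d6.png',cv2.resize(a,(700,700),interpolation=cv2.INTER_CUBIC))
E
```

```text
(no output)
```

View pics/d6.png

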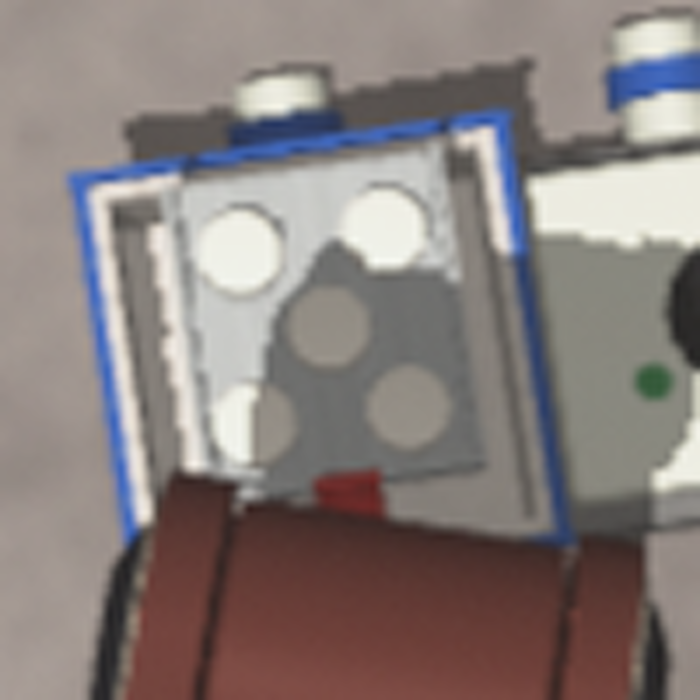

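```bash
python3 - <<'E'
from h import *
im=ctrl.get_image('top')
H=np.array([.6074,.0246]); c,s=np.cos(np.radians(9.6)),np.sin(np.radians(9.6)); X=np.array([c,s]);Y=np.array([-s,c])
f=lambda p:(round((p-H)@X*1000,1),round((p-H)@Y*1000,1))
for u,v,z in((168,182,.183),(440,150,.183),(440,150,.170),(210,470,.187),(485,465,.187)):
    p=ray(im,265+u/7-.4,155+v/7-.4,z)[:2]; print(f(p))
o=st(); print('tcp',f(o['tool_pos'][:2]))
im=ctrl.get_image('scene')
# lip from scene
E
```

```text
(np.float64(53.6), np.float64(37.7))
(np.float64(51.0), np.float64(-45.3))
(np.float64(52.9), np.float64(-45.8))
(np.float64(-35.1), np.float64(38.0))
(np.float64(-46.1), np.float64(-44.0))
t 9.55 pos [0.4922 0.0034 0.193 ] jawdir -80.8 z [-0.006 -0.004 -1.   ] F [-0.8 -0.7 -1.9] T [-0.06  0.19  0.04] open 0.0185 q [-0.14 -0.24  1.95 -0.    1.44  1.27]
tcp (np.float64(-117.1), np.float64(-1.7))
```

Call:
{"api": "step_arm", "payload": {
  "moves": [
    [0,0,0.002,-0.006,0],
    [0,0,0.001,-0.01,0],
    [0,0,0,-0.01,0],
    [0,0,0,-0.006,0],
    [0,0,0,0,0]
  ],
  "newtons": 40
}}

```text
t: 10.22
tool_pos: [0.4914, 0.0068, 0.1575]
tool_rot: [3.129, 0.253, -0.014]
contact_force: [-0.0, -0.5, -2.6]
opening: 0.0181
```

```bash
cat >> h.py <<'E'
H=np.array([.6074,.0246]); _c,_s=np.cos(np.radians(9.6)),np.sin(np.radians(9.6)); FX=np.array([_c,_s]);FY=np.array([-_s,_c])
fe=lambda p:(round((p[:2]-H)@FX*1000,1),round((p[:2]-H)@FY*1000,1))
E
python3 - <<'E'
from h import *
print(fe(st()['tool_pos']))
E
```

```text
t 10.22 pos [0.4914 0.0068 0.1575] jawdir -80.8 z [-0.009 -0.003 -1.   ] F [-0.  -0.5 -2.6] T [-0.01  0.18 -0.01] open 0.0181 q [-0.14 -0.21  1.99 -0.    1.37  1.28]
(np.float64(-117.4), np.float64(1.8))
```

Call:
{"api": "step_arm", "payload": {
  "moves": [
    [0,0,0,-0.006,0],
    [0,0,0,-0.008,0],
    [0,0,0,-0.008,0],
    [0,0,0,-0.005,0],
    [0,0,0,0,0]
  ]
}}

```text
t: 10.85
tool_pos: [0.4916, 0.0067, 0.1288]
tool_rot: [3.129, 0.253, -0.013]
contact_force: [0.1, -0.2, -1.2]
opening: 0.0184
```

```bash
python3 - <<'E'
from h import *
print(fe(st()['tool_pos']))
pair('c7.png',(265,155,365,255),(280,180,400,340))
E
```

```text
t 10.85 pos [0.4916 0.0067 0.1288] jawdir -80.8 z [-0.008 -0.004 -1.   ] F [ 0.1 -0.2 -1.2] T [ 0.    0.15 -0.03] open 0.0184 q [-0.14 -0.18  2.01 -0.    1.32  1.28]
(np.float64(-117.2), np.float64(1.6))
```

View pics/c7.png

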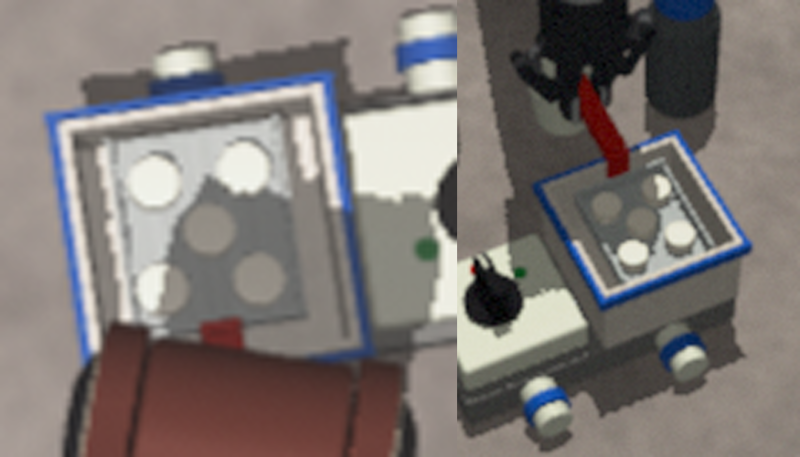

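Call:
{"api": "step_arm", "payload": {
  "moves": [
    [0,0.002,0,-0.006,0.5],
    [0,0.003,0.001,0,0],
    [0,0.003,0.001,0,0],
    [0,0,0,0,0]
  ],
  "newtons": 20
}}

```text
t: 11.45
tool_pos: [0.4969, 0.0083, 0.1224]
tool_rot: [3.126, 0.267, -0.029]
contact_force: [1.0, 0.2, -1.8]
opening: 0.0186
```

```bash
python3 - <<'E'
from h import *
print(fe(st()['tool_pos']))
E
```

```text
t 11.45 pos [0.4969 0.0083 0.1224] jawdir -80.2 z [-0.018 -0.005 -1.   ] F [ 1.   0.2 -1.8] T [0.   0.17 0.03] open 0.0186 q [-0.13 -0.15  2.   -0.01  1.31  1.27]
(np.float64(-111.7), np.float64(2.3))
```

Call:
{"api": "step_arm", "payload": {
  "moves": [
    [0,0.003,0.0005,0,0],
    [0,0.003,0.0005,0,0],
    [0,0,0,0,0]
  ]
}}

```text
t: 11.82
tool_pos: [0.4972, 0.0088, 0.1213]
tool_rot: [3.126, 0.266, -0.057]
contact_force: [0.6, 0.6, -1.8]
opening: 0.018
```

Call:
{"api": "step_arm", "payload": {
  "moves": [
    [0,0.002,0.0003,0,0],
    [0,0.002,0.0003,0,0],
    [0,0,0,0,0]
  ]
}}

```text
t: 12.2
tool_pos: [0.4977, 0.0092, 0.1208]
tool_rot: [3.126, 0.266, -0.076]
contact_force: [0.7, -0.3, -1.9]
opening: 0.0185
```

```bash
python3 - <<'E'
from h import *
print(fe(st()['tool_pos']))
E
```

```text
t 12.2 pos [0.4977 0.0092 0.1208] jawdir -80.3 z [-0.048 -0.008 -0.999] F [ 0.7 -0.3 -1.9] T [0.01 0.2  0.02] open 0.0185 q [-0.12 -0.13  1.98 -0.01  1.34  1.28]
(np.float64(-110.7), np.float64(3.1))
```

```bash
python3 - <<'E'
from h import *
pair('c8.png',(265,155,365,255),(280,180,400,340))
E
```

```text
(no output)
```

View pics/c8.png

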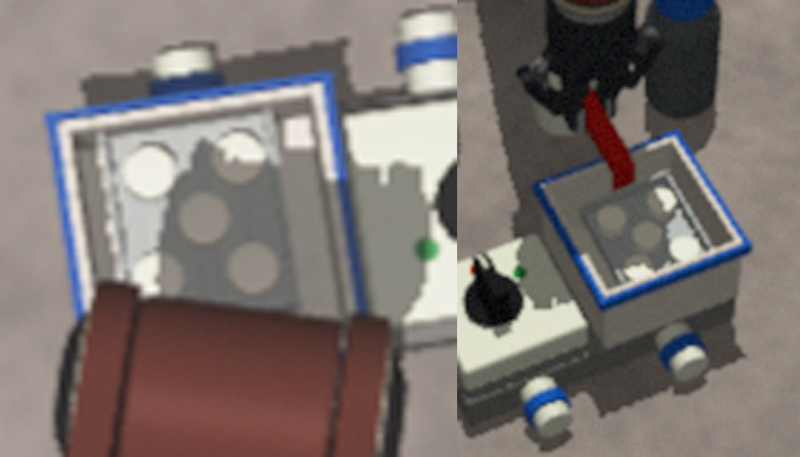

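Call:
{"api": "step_arm", "payload": {
  "moves": [
    [0,0.005,0.001,0.008,0],
    [0,0.005,0.001,0.01,0],
    [0,0.005,0.001,0.01,0]
  ]
}}

```text
t: 12.68
tool_pos: [0.5046, 0.0118, 0.1438]
tool_rot: [3.125, 0.265, -0.116]
contact_force: [-5.5, -1.7, -3.2]
opening: 0.0186
```

```bash
python3 - <<'E'
from h import *
print(fe(st()['tool_pos']))
pair('c9.png',(265,155,365,255),(280,180,400,340))
E
```

```text
t 12.68 pos [0.5046 0.0118 0.1438] jawdir -80.3 z [-0.073 -0.009 -0.997] F [-5.5 -1.7 -3.2] T [-0.41  1.51 -0.2 ] open 0.0186 q [-0.11 -0.12  1.93 -0.02  1.4   1.29]
(np.float64(-103.5), np.float64(4.5))
```

View pics/c9.png

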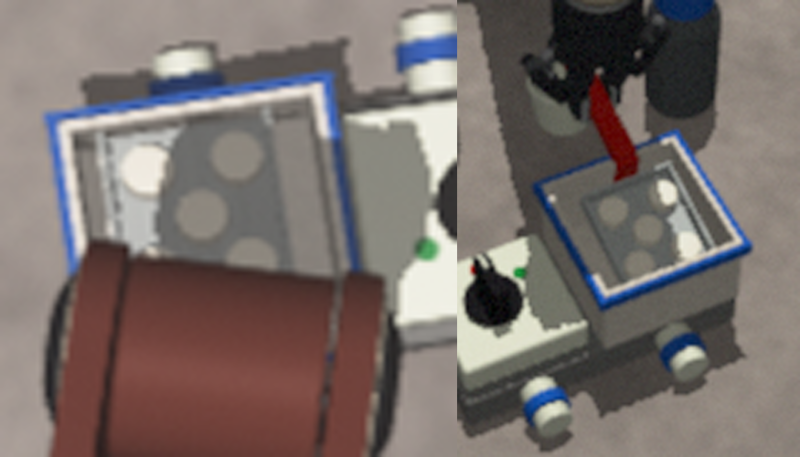

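Call:
{"api": "step_arm", "payload": {
  "moves": [
    [0,0.007,0.001,0.011,0],
    [0,0.007,0.001,0.011,0],
    [0,0.007,0.001,0.011,0]
  ]
}}

```text
t: 13.15
tool_pos: [0.5177, 0.0141, 0.1725]
tool_rot: [3.123, 0.264, -0.159]
contact_force: [-4.9, 0.2, -4.0]
opening: 0.0185
```

```bash
python3 - <<'E'
from h import *
print(fe(st()['tool_pos']))
pair('c10.png',(265,155,365,255),(280,160,400,320))
E
```

```text
t 13.15 pos [0.5177 0.0141 0.1725] jawdir -80.4 z [-0.1   -0.012 -0.995] F [-4.9  0.2 -4. ] T [-0.12  1.55  0.15] open 0.0185 q [-0.1  -0.09  1.86 -0.02  1.47  1.3 ]
(np.float64(-90.2), np.float64(4.6))
```

View pics/c10.png

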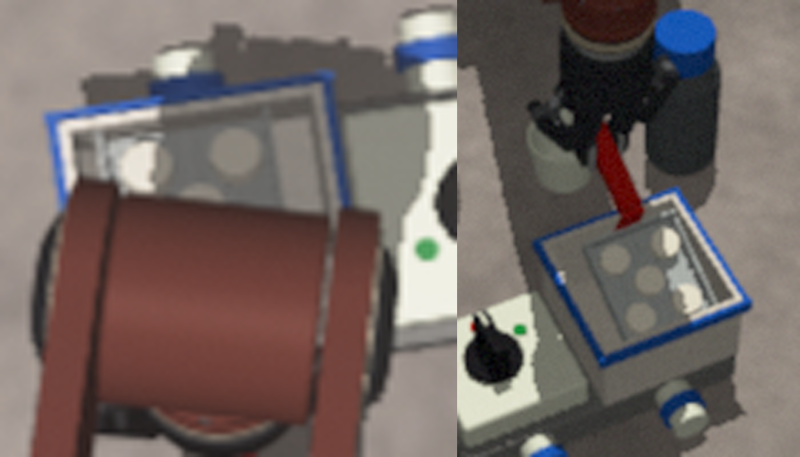

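Call:
{"api": "step_arm", "payload": {
  "moves": [
    [0,0.009,0.0015,0.011,0],
    [0,0.009,0.0015,0.011,0],
    [0,0.01,0.0015,0.01,0]
  ]
}}

```text
t: 13.62
tool_pos: [0.54, 0.0178, 0.2026]
tool_rot: [3.121, 0.263, -0.193]
contact_force: [-7.3, -1.7, -0.9]
opening: 0.0186
```

```bash
python3 - <<'E'
from h import *
print(fe(st()['tool_pos']))
pair('c11.png',(265,155,365,255),(280,160,400,320))
E
```

```text
t 13.62 pos [0.54   0.0178 0.2026] jawdir -80.4 z [-0.122 -0.014 -0.992] F [-7.3 -1.7 -0.9] T [-0.44  2.03 -0.07] open 0.0186 q [-0.09 -0.05  1.76 -0.03  1.54  1.31]
(np.float64(-67.6), np.float64(4.6))
```

View pics/c11.png

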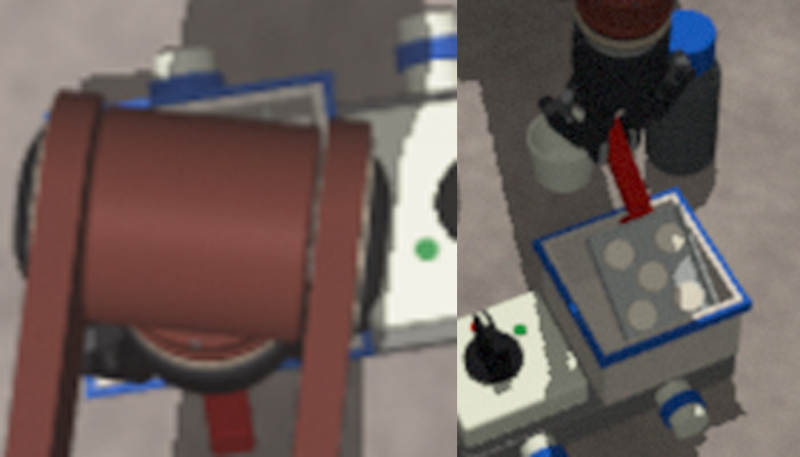

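Call:
{"api": "step_arm", "payload": {
  "moves": [
    [0,0.012,0.002,0.011,0],
    [0,0.012,0.002,0.01,0],
    [0,0.012,0.002,0.008,0],
    [0,0.012,0.002,0.007,0]
  ]
}}

```text
t: 14.22
tool_pos: [0.5863, 0.0256, 0.2385]
tool_rot: [3.119, 0.262, -0.212]
contact_force: [-4.8, -1.0, -3.2]
opening: 0.0185
```

```bash
python3 - <<'E'
from h import *
print(fe(st()['tool_pos']))
pair('c12.png',(265,155,365,255),(280,140,400,300))
E
```

```text
t 14.22 pos [0.5863 0.0256 0.2385] jawdir -80.4 z [-0.134 -0.016 -0.991] F [-4.8 -1.  -3.2] T [-0.46  1.59 -0.06] open 0.0185 q [-0.07  0.05  1.61 -0.03  1.62  1.33]
(np.float64(-20.6), np.float64(4.5))
```

View pics/c12.png

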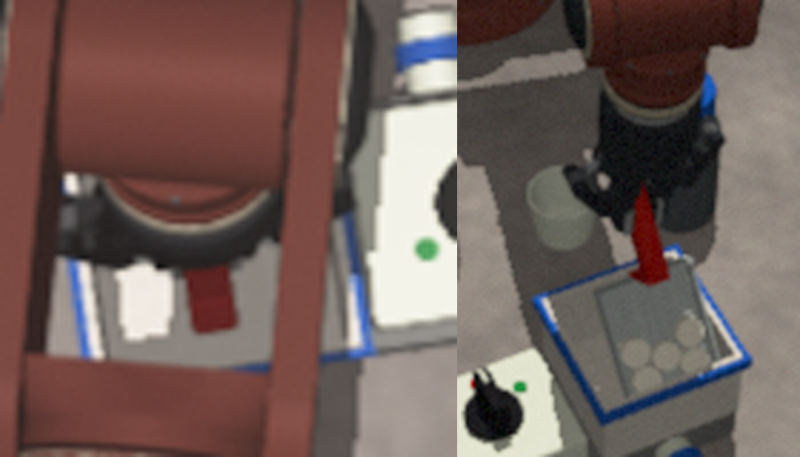

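Call:
{"api": "step_arm", "payload": {
  "moves": [
    [0,0,0,0,0],
    [0,-0.008,-0.0015,0.003,0],
    [0,-0.012,-0.002,0.003,0],
    [0,-0.012,-0.002,0.002,0],
    [0,0,0,0,0],
    [0,0,0,0,0]
  ],
  "newtons": 60
}}

```text
t: 15.08
tool_pos: [0.5557, 0.0203, 0.2501]
tool_rot: [3.12, 0.263, -0.188]
contact_force: [0.2, 1.0, -0.8]
opening: 0.018
```

```bash
python3 - <<'E'
from h import *
print(fe(st()['tool_pos']))
pair('c13.png',(265,155,365,255),(280,140,400,300))
E
```

```text
t 15.07 pos [0.5557 0.0203 0.2501] jawdir -80.4 z [-0.119 -0.014 -0.993] F [ 0.2  1.  -0.8] T [ 0.02 -0.05 -0.01] open 0.018 q [-0.08 -0.04  1.68 -0.02  1.62  1.32]
(np.float64(-51.7), np.float64(4.4))
```

View pics/c13.png

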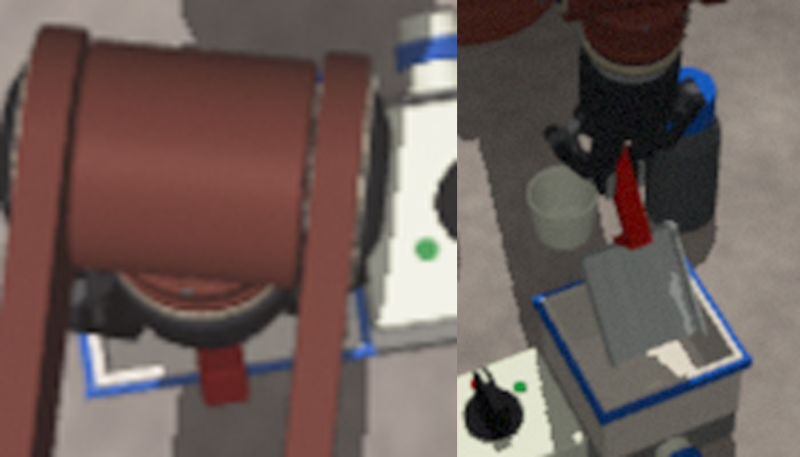

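Call:
{"api": "step_arm", "payload": {
  "moves": [
    [0,0,0,0.015,0],
    [0,0,0,0.025,0],
    [0,0,0,0.025,0],
    [0,0,0,0.02,0],
    [0,0,0,0,0]
  ],
  "newtons": 80
}}

```text
t: 15.8
tool_pos: [0.5567, 0.0204, 0.3406]
tool_rot: [3.12, 0.263, -0.186]
contact_force: [0.7, 0.3, -1.3]
opening: 0.0182
```

Call:
{"api": "step_arm", "payload": {
  "moves": [
    [0,-0.002,0.02,0,0],
    [0,-0.005,0.035,0,0],
    [0,-0.005,0.035,0,0],
    [0,-0.005,0.035,0,0],
    [0,-0.005,0.02,0,0],
    [0,0,0,0,0]
  ]
}}

```text
t: 16.55
tool_pos: [0.53, 0.1747, 0.333]
tool_rot: [3.121, 0.267, -0.205]
contact_force: [0.1, -0.3, -2.0]
opening: 0.0184
```

```bash
python3 - <<'E'
from h import *
print(fe(st()['tool_pos']))
pair('c14.png',(140,100,410,330),(230,100,500,340))
E
```

```text
t 16.55 pos [0.53   0.1747 0.333 ] jawdir -80.3 z [-0.13  -0.014 -0.991] F [ 0.1 -0.3 -2. ] T [-0.07 -0.03 -0.02] open 0.0184 q [ 0.18 -0.06  1.56  0.01  1.77  1.58]
(np.float64(-51.3), np.float64(160.9))
```

View pics/c14.png

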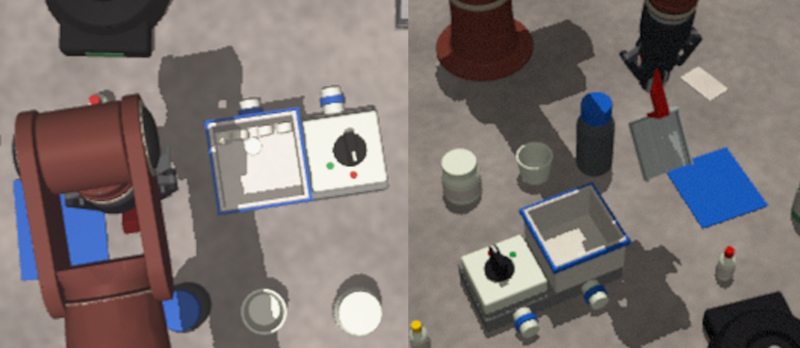

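Call:
{"api": "step_arm", "payload": {
  "moves": [
    [0,-0.006,0.02,0,0],
    [0,-0.012,0.035,-0.01,0],
    [0,-0.012,0.035,-0.015,0],
    [0,-0.012,0.03,-0.02,0],
    [0,-0.004,0.02,-0.02,0],
    [0,0,0.01,-0.02,0],
    [0,0,0,0,0]
  ]
}}

```text
t: 17.52
tool_pos: [0.4831, 0.3271, 0.2441]
tool_rot: [3.122, 0.253, -0.205]
contact_force: [-0.3, -0.2, -1.5]
opening: 0.0185
```

```bash
python3 - <<'E'
from h import *
st()
pair('c15.png',(100,130,290,330),(350,100,550,300))
E
```

```text
t 17.52 pos [0.4831 0.3271 0.2441] jawdir -80.8 z [-0.13  -0.013 -0.991] F [-0.3 -0.2 -1.5] T [ 0.02  0.   -0.01] open 0.0185 q [0.45 0.03 1.62 0.04 1.62 1.85]
```

View pics/c15.png

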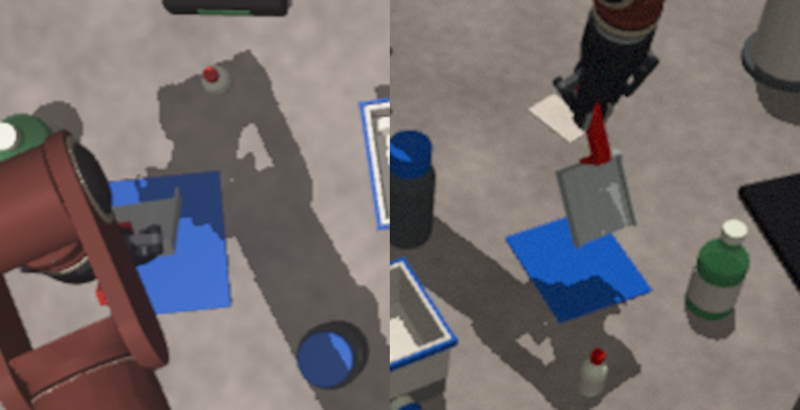

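Call:
{"api": "step_arm", "payload": {
  "moves": [
    [0,0,0.001,-0.015,0],
    [0,0,0.001,-0.02,0],
    [0,0,0.001,-0.02,0],
    [0,0,0.001,-0.018,0],
    [0,0,0,-0.01,0],
    [0,0,0,0,0]
  ],
  "newtons": 20
}}

```text
t: 18.38
tool_pos: [0.4851, 0.3292, 0.1584]
tool_rot: [3.124, 0.247, -0.198]
contact_force: [0.0, -0.4, -1.3]
opening: 0.0182
```

```bash
python3 - <<'E'
from h import *
st()
pair('c16.png',(100,130,290,330),(350,100,550,300))
E
```

```text
t 18.38 pos [0.4851 0.3292 0.1584] jawdir -81.0 z [-0.125 -0.011 -0.992] F [ 0.  -0.4 -1.3] T [ 0.01 -0.02  0.01] open 0.0182 q [0.45 0.09 1.7  0.04 1.47 1.85]
```

View pics/c16.png

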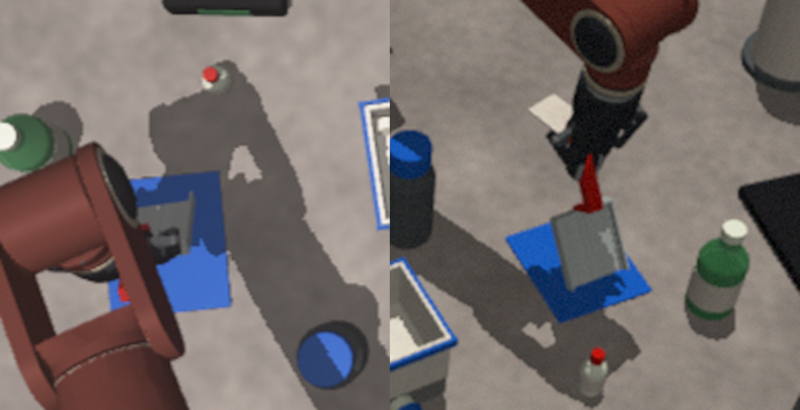

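Call:
{"api": "step_arm", "payload": {
  "moves": [
    [0,0,0,-0.008,0],
    [0,-0.006,-0.001,-0.008,0],
    [0,-0.013,-0.002,-0.009,0],
    [0,-0.013,-0.002,-0.01,0],
    [0,-0.012,-0.002,-0.011,0]
  ]
}}

```text
t: 19.1
tool_pos: [0.4479, 0.3256, 0.1254]
tool_rot: [-3.122, -0.247, 0.157]
contact_force: [-3.1, -2.4, 11.8]
opening: 0.0183
```

```bash
python3 - <<'E'
from h import *
st()
pair('c17.png',(100,130,290,330),(350,100,550,300))
E
```

```text
t 19.1 pos [0.4479 0.3256 0.1254] jawdir -81.0 z [-0.1   -0.002 -0.995] F [-3.1 -2.4 11.8] T [-0.71 -0.01 -0.1 ] open 0.0183 q [0.47 0.03 1.82 0.04 1.38 1.87]
```

View pics/c17.png

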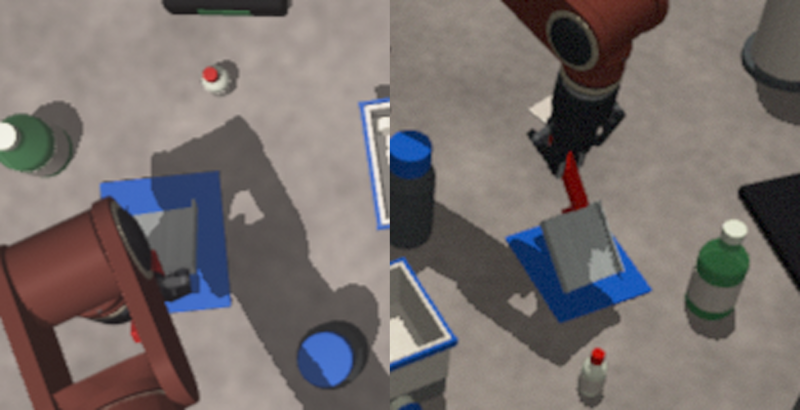

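Call:
{"api": "step_arm", "payload": {
  "moves": [
    [0,-0.012,-0.002,-0.012,0],
    [0,-0.011,-0.002,-0.013,0],
    [0,-0.01,-0.002,-0.014,0],
    [0,-0.009,-0.001,-0.015,0]
  ]
}}

```text
t: 19.7
tool_pos: [0.4081, 0.3202, 0.0838]
tool_rot: [-3.121, -0.249, 0.133]
contact_force: [-4.2, -2.2, 7.1]
opening: 0.0185
```

```bash
python3 - <<'E'
from h import *
st()
pair('c18.png',(100,130,290,330),(350,100,550,300))
E
```

```text
t 19.7 pos [0.4081 0.3202 0.0838] jawdir -80.9 z [-0.085  0.001 -0.996] F [-4.2 -2.2  7.1] T [-0.64  0.12 -0.22] open 0.0185 q [ 0.5  -0.01  1.94  0.04  1.29  1.9 ]
```

View pics/c18.png

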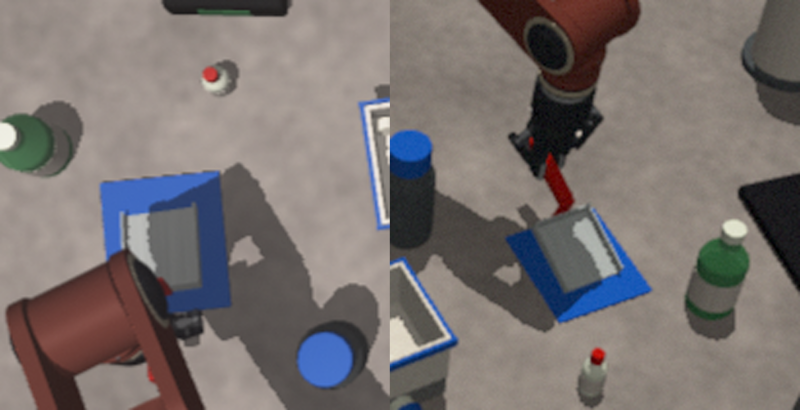

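Call:
{"api": "step_arm", "payload": {
  "moves": [
    [0,-0.008,-0.001,-0.015,0],
    [0,-0.007,-0.001,-0.015,0],
    [0,-0.005,-0.001,-0.015,0],
    [0,-0.003,0,-0.012,0]
  ]
}}

```text
t: 20.3
tool_pos: [0.3845, 0.3182, 0.0309]
tool_rot: [-3.12, -0.25, 0.122]
contact_force: [-10.0, -6.7, 19.3]
opening: 0.0185
```

```bash
python3 - <<'E'
from h import *
st()
pair('c19.png',(130,180,250,330),(390,180,500,280))
E
```

```text
t 20.3 pos [0.3845 0.3182 0.0309] jawdir -80.9 z [-0.078  0.003 -0.997] F [-10.   -6.7  19.3] T [-1.11  1.12 -0.13] open 0.0185 q [0.52 0.01 2.02 0.04 1.18 1.91]
```

View pics/c19.png

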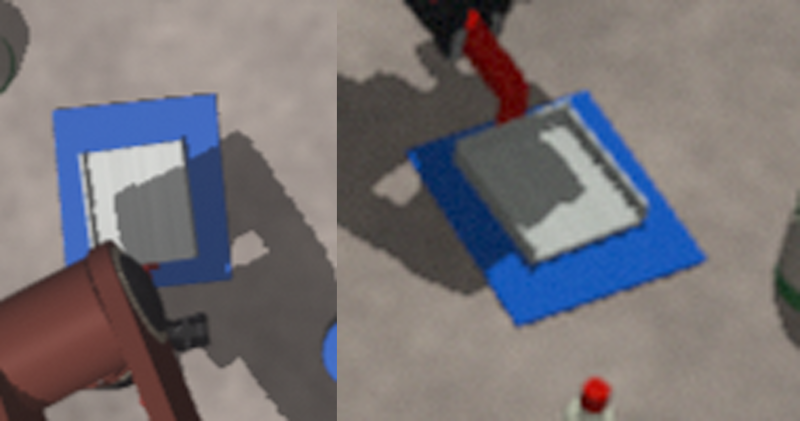

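```bash
python3 - <<'E'
from h import *
im=ctrl.get_image('top')
g=lambda u,v,z:ray(im,130+u/2.807-.3,180+v/2.807-.3,z)[:2]
A,B,C=g(80,154,.02),g(184,140,.02),g(196,260,.022)
print(A.round(4),B.round(4),C.round(4),np.linalg.norm(A-B),np.linalg.norm(B-C))
d=(B-C)/np.linalg.norm(B-C);print('yaw',np.degrees(np.arctan2(d[1],d[0])),'pan',((A+B)/2-.05*d).round(4), 'mat .511 .3355')
M=[g(*p,.004) for p in((53,108),(216,94),(231,276),)];print('matc',((M[0]+M[2])/2).round(4))
st()
E
```

```text
[0.5434 0.3844] [0.5566 0.2974] [0.4558 0.2841] 0.08798963527200288 0.10166308255171125
yaw 7.522754836050171 pan [0.5004 0.3343] mat .511 .3355
matc [0.5128 0.3351]
t 20.45 pos [0.3846 0.3181 0.0309] jawdir -80.9 z [-0.078  0.003 -0.997] F [-4.1 -2.   7.5] T [-0.52  0.43 -0.17] open 0.0186 q [0.52 0.01 2.02 0.04 1.18 1.91]
```

Call:
{"api": "step_arm", "payload": {
  "moves": [
    [0,0,0,0.005,0],
    [0,0.003,0,0.004,0],
    [0,0.006,0.001,0,0],
    [0,0.003,0,0,0],
    [0,0,0,-0.005,0],
    [0,0,0,-0.003,0],
    [0,0,0,0,0]
  ],
  "newtons": 40
}}

```text
t: 21.32
tool_pos: [0.396, 0.3188, 0.0314]
tool_rot: [-3.12, -0.25, 0.124]
contact_force: [-0.9, -0.2, 2.2]
opening: 0.0185
```

```bash
python3 - <<'E'
from h import *
st()
pair('c20.png',(130,180,250,330),(390,180,500,280))
E
```

```text
t 21.32 pos [0.396  0.3188 0.0314] jawdir -80.9 z [-0.079  0.003 -0.997] F [-0.9 -0.2  2.2] T [-0.2   0.06 -0.06] open 0.0185 q [0.51 0.03 1.99 0.04 1.18 1.9 ]
```

View pics/c20.png

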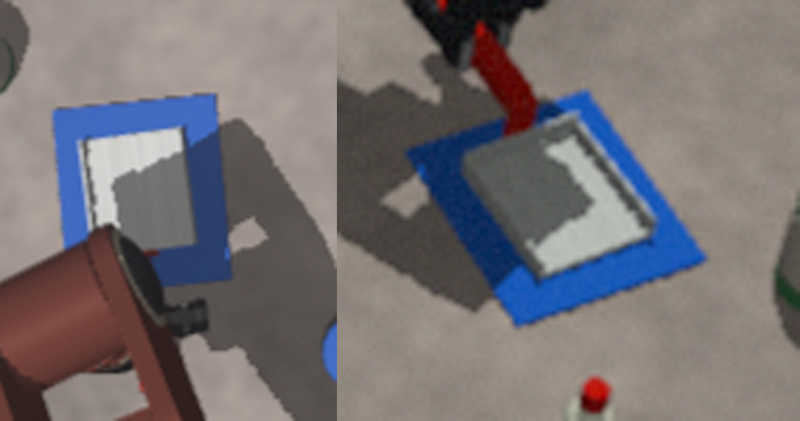

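Call:
{"api": "step_arm", "payload": {
  "moves": [
    [0.4,0,0,0,0],
    [0.8,0,0,0,0],
    [1,0,0,0,0],
    [1,0,0,0,0],
    [1,0,0,0.02,0],
    [1,0,0,0.04,0],
    [1,0,0,0.05,0],
    [1,0,0,0.05,0],
    [1,0,0,0.04,0]
  ]
}}

```text
t: 22.55
tool_pos: [0.3922, 0.3166, 0.2322]
tool_rot: [-3.123, -0.25, 0.136]
contact_force: [0.3, 0.2, 0.4]
opening: 0.0856
```

```bash
python3 - <<'E'
from h import *
st()
im,_=pair('c21.png',(130,180,250,330),(390,180,500,280))
E
```

```text
t 22.55 pos [0.3922 0.3166 0.2322] jawdir -80.9 z [-0.087 -0.002 -0.996] F [0.3 0.2 0.4] T [-0.02 -0.03 -0.  ] open 0.0856 q [ 0.51 -0.19  1.85  0.04  1.56  1.92]
```

View pics/c21.png

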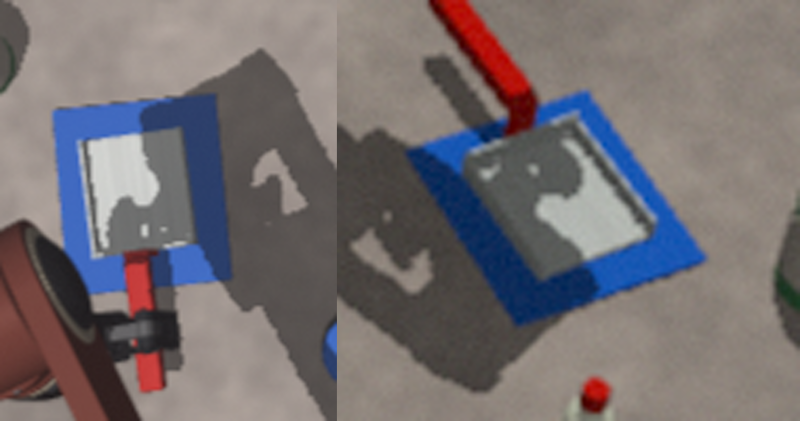

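```bash
python3 - <<'E'
from h import *
im=ctrl.get_image('top')
g=lambda u,v,z:ray(im,130+u/2.807-.3,180+v/2.807-.3,z)[:2]
P=np.array([g(*p,z) for *p,z in((78,142,.02),(183,127,.02),(195,243,.024),(92,258,.024))]);print(P.round(4),P.mean(0).round(4))
w=np.zeros((480,640),bool);w[200:295,140:225]=1
m=bluemask(im)&w; pts=np.argwhere(m)[:,::-1]; h=cv2.boxPoints(cv2.minAreaRect(pts.astype(np.float32)));print(np.array([ray(im,*p,.004)[:2] for p in h]).mean(0))
w=np.zeros((480,640),bool);w[260:325,160:200]=1
q,s=quad(redmask(im)&w);print(q,s)
im=ctrl.get_image('scene')
print([proj(im,[.511,.336,.004]),proj(im,[.506,.335,.007])])
E
```

```text
[[0.5535 0.3864]
 [0.5676 0.2985]
 [0.47   0.2849]
 [0.4562 0.3705]] [0.5118 0.3351]
[0.51077694 0.33569448]
[[174.35367 272.18295]
 [181.81708 271.35367]
 [183.7073  288.36588]
 [176.2439  289.19516]] [175 272   9  18 128]
[array([440.87839938, 227.04827419]), array([440.00655681, 225.09847318])]
```

Call:
{"api": "step_arm", "payload": {
  "moves": [
    [0.5,0.015,-0.025,0.005,0.5],
    [0.5,0.024,-0.043,0,0],
    [0.5,0.024,-0.043,0,0],
    [0.5,0.024,-0.043,0,0],
    [0.5,0.024,-0.043,0,0],
    [0.5,0.024,-0.043,0,0],
    [0.5,0.024,-0.043,0,0],
    [0.5,0.024,-0.043,0,0],
    [0.5,0.024,-0.043,0,0],
    [0.5,0.015,-0.025,0,0],
    [0.5,0,0,0,0]
  ],
  "newtons": 60
}}

```text
t: 24.12
tool_pos: [0.6076, -0.091, 0.2084]
tool_rot: [-3.114, -0.268, 0.198]
contact_force: [0.6, 0.3, -0.1]
opening: 0.0427
```

```bash
python3 - <<'E'
from h import *
st()
pair('c22.png',(260,120,430,300),(230,170,420,340))
E
```

```text
t 24.12 pos [ 0.6076 -0.091   0.2084] jawdir -80.2 z [-0.127 -0.001 -0.992] F [ 0.6  0.3 -0.1] T [ 0.01 -0.02  0.05] open 0.0427 q [-0.25  0.13  1.58 -0.03  1.56  1.15]
```

View pics/c22.png

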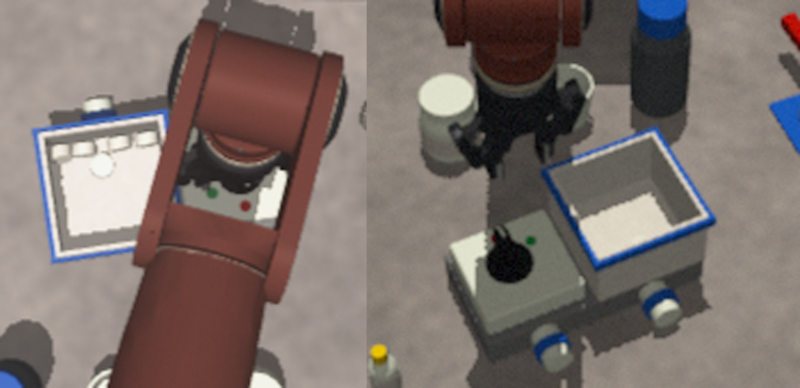

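Call:
{"api": "step_arm", "payload": {
  "moves": [
    [0.5,0.01,-0.012,-0.01,0],
    [0.5,0.01,-0.011,-0.015,0],
    [0.5,0,0,-0.015,0],
    [0.5,0,0,-0.01,0],
    [0.5,0,0,0,0]
  ]
}}

```text
t: 24.85
tool_pos: [0.6263, -0.1105, 0.1528]
tool_rot: [-3.111, -0.277, 0.204]
contact_force: [-0.4, -0.4, -0.6]
opening: 0.0428
```

```bash
python3 - <<'E'
from h import *
st()
pair('c23.png',(310,150,410,250),(250,200,350,300))
E
```

```text
t 24.85 pos [ 0.6263 -0.1105  0.1528] jawdir -79.9 z [-0.131 -0.    -0.991] F [-0.4 -0.4 -0.6] T [-0.04 -0.05 -0.01] open 0.0428 q [-0.28  0.22  1.57 -0.04  1.48  1.12]
```

View pics/c23.png

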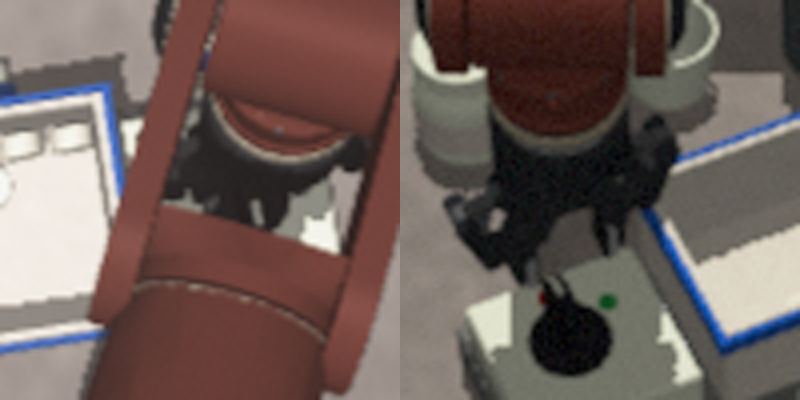

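Call:
{"api": "step_arm", "payload": {
  "moves": [
    [0.5,0.001,-0.002,-0.015,-0.5],
    [0.5,0,-0.001,-0.018,0],
    [0.5,0,0,-0.015,0],
    [0.5,0,0,-0.01,0],
    [0.5,0,0,0,0]
  ]
}}

```text
t: 25.58
tool_pos: [0.6278, -0.1137, 0.0926]
tool_rot: [-3.113, -0.262, 0.2]
contact_force: [-0.5, 0.2, 0.0]
opening: 0.0426
```

```bash
python3 - <<'E'
from h import *
st()
pair('c24.png',(310,150,410,250),(250,200,350,300))
E
```

```text
t 25.57 pos [ 0.6278 -0.1137  0.0926] jawdir -80.4 z [-0.128  0.    -0.992] F [-0.5  0.2  0. ] T [-0.02 -0.09  0.02] open 0.0426 q [-0.28  0.28  1.6  -0.04  1.38  1.13]
```

View pics/c24.png

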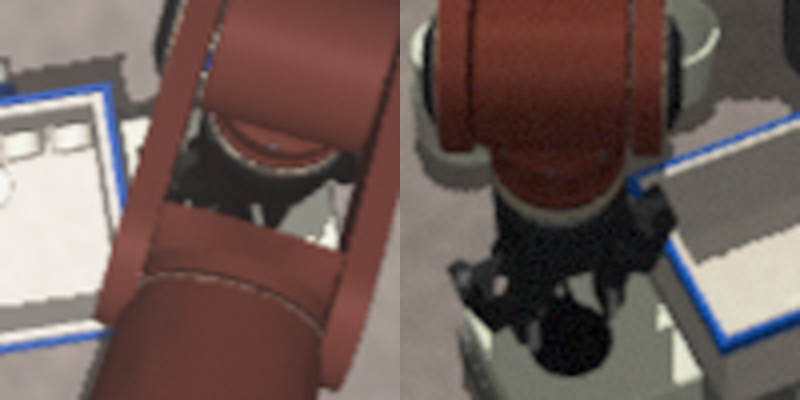

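Call:
{"api": "step_arm", "payload": {
  "moves": [
    [0.5,0,0,-0.004,0],
    [0.3,0,0,0,0],
    [0,0,0,0,0],
    [0,0,0,0,0],
    [0,0,0,0,0]
  ]
}}

```text
t: 26.3
tool_pos: [0.6301, -0.1135, 0.092]
tool_rot: [-3.115, -0.263, 0.191]
contact_force: [-0.3, 1.9, -0.6]
opening: 0.0131
```

```bash
python3 - <<'E'
from h import *
st()
E
```

```text
t 26.3 pos [ 0.6301 -0.1135  0.092 ] jawdir -80.4 z [-0.122 -0.001 -0.993] F [-0.3  1.9 -0.6] T [-0.15 -0.06 -0.05] open 0.0131 q [-0.28  0.28  1.6  -0.03  1.38  1.13]
```

Call:
{"api": "step_arm", "payload": {
  "moves": [
    [0,0,0,0.006,0],
    [0,0,0,0.006,0],
    [0,0,0,0.005,0],
    [0,0,0,0,0]
  ],
  "newtons": 80
}}

```text
t: 26.8
tool_pos: [0.63, -0.1135, 0.1082]
tool_rot: [-3.115, -0.263, 0.19]
contact_force: [3.1, 0.2, -5.3]
opening: 0.0123
```

```bash
python3 - <<'E'
from h import *
st()
E
```

```text
t 26.8 pos [ 0.63   -0.1135  0.1082] jawdir -80.4 z [-0.122 -0.001 -0.993] F [ 3.1  0.2 -5.3] T [-0.21 -0.6  -0.01] open 0.0123 q [-0.28  0.26  1.59 -0.03  1.4   1.13]
```

Call:
{"api": "step_arm", "payload": {
  "moves": [
    [0,0,0,0.0005,-5],
    [0,0,0,0.0005,-8],
    [0,0,0,0.0005,-8],
    [0,0,0,0,-8],
    [0,0,0,0,0]
  ]
}}

```text
t: 27.42
tool_pos: [0.6299, -0.1136, 0.1081]
tool_rot: [-3.049, 0.542, 0.179]
contact_force: [3.0, 1.4, -4.8]
opening: 0.0125
```

```bash
python3 - <<'E'
from h import *
st()
pair('c25.png',(310,150,410,250),(250,200,350,300))
E
```

```text
t 27.43 pos [ 0.6299 -0.1136  0.1081] jawdir -110.2 z [-0.106  0.059 -0.993] F [ 3.   1.4 -4.8] T [-0.15 -0.45 -0.1 ] open 0.0125 q [-0.31  0.26  1.6   0.03  1.4   1.61]
```

View pics/c25.png

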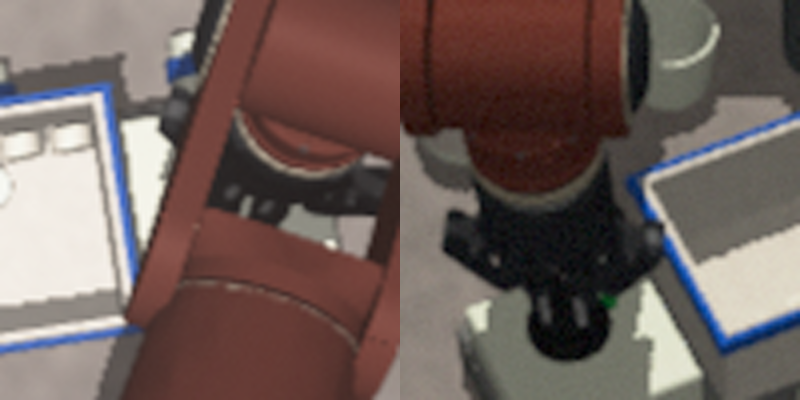

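Call:
{"api": "step_arm", "payload": {
  "moves": [
    [0,0,0,0.0005,-8],
    [0,0,0,0.0005,-8],
    [0,0,0,0.0005,-8],
    [0,0,0,0,-5],
    [0,0,0,0,0]
  ]
}}

```text
t: 28.15
tool_pos: [0.6298, -0.1137, 0.1081]
tool_rot: [-2.791, 1.284, 0.156]
contact_force: [3.4, 0.7, -4.8]
opening: 0.0125
```

```bash
python3 - <<'E'
from h import *
st()
E
```

```text
t 28.15 pos [ 0.6298 -0.1137  0.1081] jawdir -139.5 z [-0.065  0.102 -0.993] F [ 3.4  0.7 -4.8] T [-0.16 -0.37 -0.11] open 0.0125 q [-0.33  0.24  1.62  0.08  1.38  2.09]
```

Call:
{"api": "step_arm", "payload": {
  "moves": [
    [0,0,0,0,-1],
    [0,0,0,-0.006,0],
    [0,0,0,-0.006,0],
    [0,0,0,-0.006,0],
    [0,0,0,-0.004,0],
    [0,0,0,-0.004,0]
  ]
}}

```text
t: 28.9
tool_pos: [0.6302, -0.1138, 0.0918]
tool_rot: [-2.783, 1.301, 0.161]
contact_force: [-10.9, 3.6, 21.8]
opening: 0.0127
```

```bash
python3 - <<'E'
from h import *
st()
E
```

```text
t 28.9 pos [ 0.6302 -0.1138  0.0918] jawdir -140.1 z [-0.067  0.103 -0.992] F [-10.9   3.6  21.8] T [0.74 2.36 0.12] open 0.0127 q [-0.33  0.26  1.63  0.08  1.35  2.1 ]
```

Call:
{"api": "step_arm", "payload": {
  "moves": [
    [0,0,0,0,0],
    [0.4,0,0,0,0],
    [0.4,0,0,0,0],
    [0.4,0,0,0,0],
    [0.4,0,0,0.015,0],
    [0.4,0,0,0.025,0],
    [0.4,0,0,0.04,0],
    [0.4,0,0,0.05,0],
    [0.4,-0.01,-0.04,0.03,0],
    [0.4,-0.02,-0.06,0,0],
    [0.4,-0.02,-0.06,0,0],
    [0.4,-0.02,-0.06,0,0],
    [0.4,-0.02,-0.06,0,0],
    [0.4,0,0,0,0]
  ]
}}

```text
t: 30.65
tool_pos: [0.5392, -0.3966, 0.2682]
tool_rot: [-2.79, 1.298, 0.138]
contact_force: [0.1, -0.4, -0.6]
opening: 0.0344
```

```bash
python3 - <<'E'
from h import *
st()
im,sc=pair('c26.png',(270,150,410,250),(250,210,400,340))
grab('top','topF.png');grab('scene','sceneF.png')
E
```

```text
t 30.65 pos [ 0.5392 -0.3966  0.2682] jawdir -139.9 z [-0.055  0.093 -0.994] F [ 0.1 -0.4 -0.6] T [-0.01 -0.02  0.01] open 0.0344 q [-0.76  0.2   1.39  0.03  1.65  1.68]
```

View pics/c26.png

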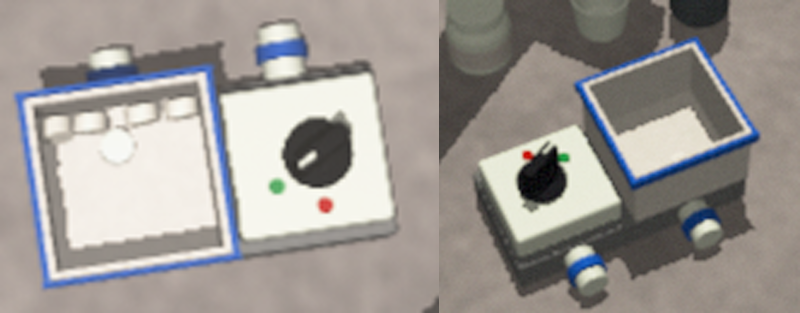

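View pics/topF.png

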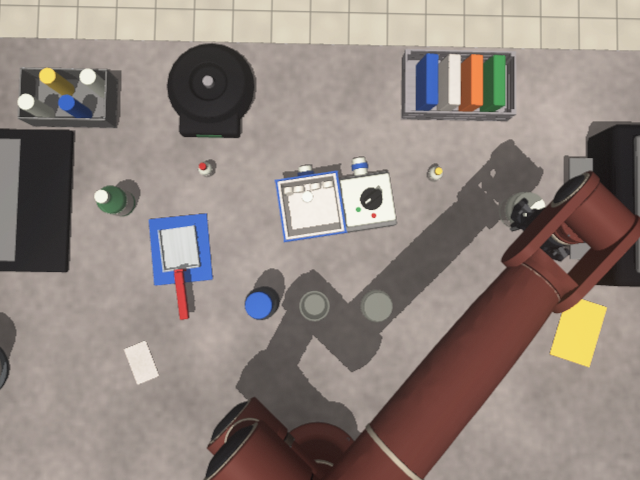

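View pics/sceneF.png

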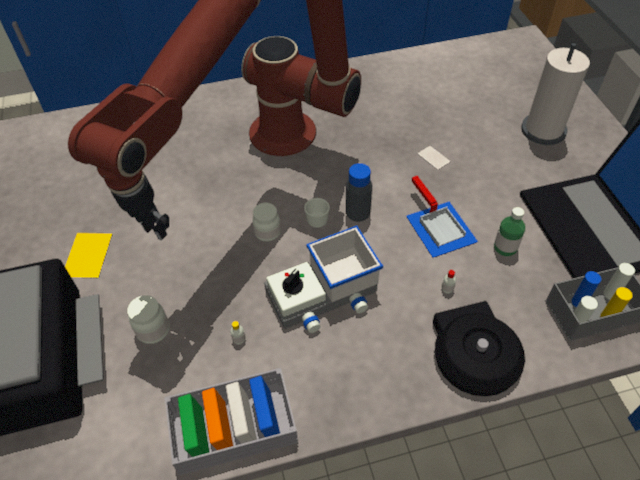

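```bash
python3 - <<'E'
import cv2,numpy as np
f=lambda n,b:cv2.resize(cv2.imread('pics/'+n)[b[1]:b[3],b[0]:b[2]],(400,400),interpolation=cv2.INTER_CUBIC)
b=(262,255,326,319)
cv2.imwrite('pics/cmp.png',np.hstack([f('scene0.png',b),f('sceneF.png',b)]))
E
```

View pics/cmp.png

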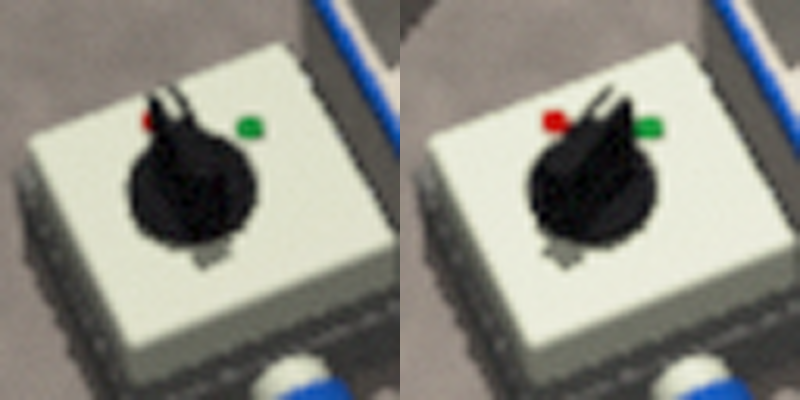

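```bash
python3 - <<'E'
from h import *
st(); print(ctrl.finish_job())
E
```

```text
t 30.85 pos [ 0.5416 -0.3916  0.2678] jawdir -139.5 z [-0.055  0.094 -0.994] F [1.  0.6 0.1] T [-0.02 -0.03 -0.  ] open 0.0344 q [-0.75  0.2   1.39  0.03  1.65  1.68]
the job is handed in; nothing more can be done
None
```

The whole job was carried out in the order asked and handed in at 30.9 s on the robot's clock.

- **Tablets:** I carried the loaded scoop level to the feeder. Lightening the grip did not make it droop, so I lowered the pan into the hopper mouth. With the front edge against the far inner wall, I raised the handle until the nose was about 50° down. Backing away let the tablets slide out. The last pictures show all five in the hopper and none elsewhere.
- **Scoop:** I levelled the empty scoop against the mat, shifted it about 11 mm and released it. It measured flat, with the pan within about 1 mm of the mat's centre.
- **Dial:** I pulled it up 16 mm, turned it about 60° clockwise and pushed it down with about 22 N. The gripper came back to within 0.2 mm of its starting height. The flange sits where it did in the first picture, and the pointer is within a few degrees of the green mark.
- **Other items:** The bystanders stand where they did at the start, and the arm ended clear of everything. The highest force I read was about 23 N.

**Deviations:**
- The tool picked up a tilt of up to about 8° while tipping and kept part of it afterwards.
- I pinched the dial about 7 mm higher than its grip point, but it did not slip.

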